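# Load the spice grinder with three areca nuts and run it by its keyed lid

### The arm

A 7-joint arm with a two-finger parallel gripper is mounted at the origin on the work surface. World frame = base frame: x ahead of the robot, y to its left, z up, the work surface at z = 0. Lengths are in m, angles in degrees, forces in N, time in s.
With the tool pointing down it reaches from about 0.425 to 0.875 m from the base axis. Payload 4.7 kg.
Tool frame: the origin (TCP) lies midway between the tips of the shut fingers; the grasp point (between the pads) lies 19 mm behind it; z points along the fingers, y is the line along which they close (so a half turn about z gives the same grasp; the last joint's range is limited). The gripper opens to 87 mm and grips with 3 to 60 N. Pads are 19 mm wide; open, the fingers measure 117 mm over their backs; the gripper's body (75 mm by 190 mm) begins 51 mm behind the grasp point.
Start: joints at [-66.056, 18.392, -4.016, 83.108, 1.295, 78.541, -3.26], TCP at [0.255, 0.598, 0.223] pointing down, gripper open.
Joint ranges: [-163.93, 163.93], [-17.29, 119.83], [-79.2, 71.16], [3.27, 140.29], [-89.18, 269.18], [5.43, 117.66], [-154.24, 154.24]. Speed limits (degrees/s): [147.25, 147.25, 180, 180, 180, 180, 180].

### API

Orientations are given as [roll, pitch, yaw] about the fixed x, y, z axes, in that order (R = Rz(yaw) Ry(pitch) Rx(roll)).
In Python, from cell import env gives the robot as it stands. The module is installed in compiled form; this text tells all that it offers.
- The arm moves only by the tool send_rows, never from a script. Its argument "series" is a list of rows, each an object with "travel": the shift along the tool's x, y, z in cm, a list of three; "dr": the turn, a rotation vector about the tool's x, y, z in degrees, a list of three; "claw": the finger opening in cm, from 0 to 8.7. In form: [{"travel": [tx, ty, tz], "dr": [wx, wy, wz], "claw": claw}, ...]. A call has 1 to 12 rows; each row is the pose to reach, as a shift and turn from the pose commanded when the call began, along the tool's axes at that moment; what a row does not reach only later rows make up. A row lasts 1/12 s, in which the tool goes at most 41.7 mm and 7.16 degrees, less where a joint would pass 70% of its speed; a pose out of reach is approached as far as the arm can. A call with a gripper value outside its range is refused whole. The fingers move at their own pace and stop on an object; "grip_force" is the grip in N (left out, the last holds). Time passes only in rows, so rows that repeat a pose let the fingers close. It gives the time, the measured TCP pose, the force and the opening at its end, in the units of the state.
- env.get_obs(): the state, without advancing time (a new reading comes with each control period).
- env.read_camera(name): name is "scene" or "top" or "wrist"; returns the picture (480x640x3 uint8, blue, green, red); there is no depth.
- env.calibration(name): a dict with "fx", "fy", "cx", "cy" (pixels), "cam_to_world" (4x4, takes a point from camera to world coordinates). Camera axes: x right, y down, z forward; pixel columns grow to the right and rows downward; lengths in m; the calibration is good to about 2 mm. The wrist camera is an equidistant fisheye: a pixel r from the principal point sees the ray r / f radians off the axis. A picture is of the moment at which its call begins: read the wrist's pose just before it. calibration takes no time and is no camera call; for the wrist camera it gives the pose at the moment of the call.
- env.sign_off(): hands the job in, once; it reports no verdict.
The state is a dict: "time_s": time; "qpos": joint angles; "joint_velocities": joint speeds; "effort": joint torques, N m; "tool_pos": TCP position; "tool_rot": TCP orientation; "force": force on the tool from outside, world axes, zero at the start; "wrist_torque": the same for the moment, N m; "grip_width": finger opening in m.
Only numpy, scipy, OpenCV 4.12 (cv2) and the standard library are available. Lean on these libraries where they do the work, as an engineer would, in place of code of your own. Each camera call takes 0.05 s, during which the arm holds its last target. There are 200 camera calls.

### The job

Grind one batch: put exactly three of the dried areca nuts into the grinder's bowl, leaving the other two on the newspaper, then set the lid over the bowl and turn it by its knurled grip until the hidden keyways drop over the pins. Push the lid all the way down against the springy red run ring and keep it there: you finish while still holding the lid pressed fully home. Leave the hammer, the basket and the tumbler alone.

Things in the scene. Friction and masses are not known exactly. Their poses are not given: they have to be found in the camera images.
- bowl_mouth (a point): Centre of the open mouth of the grinder's steel bowl, on the grinder's vertical axis, 140 mm above the table. The bowl's neck is 76 mm across outside, tapering to 71 mm over its top 7 mm; inside 65 mm at the mouth and 70 mm below; floor 68 mm below the mouth, with a low two-winged cutter.
- grinder: White round upright grinder, fixed, 110 mm across (124 mm at its foot), origin under its centre. Four round pins, 5 mm thick, stick out 6 mm from the bowl's neck, 90 degrees apart, tops 13.5 mm below the mouth. Seen from above they are in plain view, but their angle to these axes is not given: find it by feel.
- run_ring (a joint): Springy red ring (80 to 98 mm across) around the foot of the bowl's neck, the grinder's run switch. 0 = up, its top 23 mm below the bowl's mouth; 0.004 m = fully down on its stop. It starts to move at about 4 N and needs about 8 N for the full 4 mm. The lid's own weight does not press it.
- lid_grip (a point): Centre of the lid's knurled grey grip, an upright cylinder 50 mm across and 30 mm tall on the lid's flat top. It lies on the lid's axis, 60 mm above the lid's lower edge. Height of this point above the bowl's mouth: 46.5 mm with the lid resting on the pin tops, 37 mm once dropped onto the red ring, 33 mm pressed fully home.
- lid: Lid, 95 mm across, 75 mm tall, 0.11 to 0.2 kg, translucent dome with a black lower band, mouth down; origin at the centre of its lower edge, z up. Inside the band a flange (bore 78.4 mm) has four hidden keyways 10 mm wide, 90 degrees apart. Off the pins it rests on their tops; turned up to 90 degrees either way the keyways meet them, it drops 9.5 mm and can turn no more.
- paper: Folded newspaper lying on the table, fixed, 250 mm by 190 mm (its x and y), 2 mm thick; origin at the centre of its underside.
- hammer: Hammer with a wooden handle, 280 mm long, lying on the table; not to be disturbed.
- basket: Yellow plastic bowl-shaped basket, 120 mm across and 55 mm high, standing on the table, origin under its centre; not to be disturbed.
- tumbler: Steel tumbler, 68 mm across and 90 mm high, standing on the table, origin under its centre; not to be disturbed.
- nut0_center (a point): Centre (half-way up) of one of five alike dried areca nuts: brown, round with a flat underside, 30 mm across at its widest (12 mm up), 26 mm tall, 12 g, standing on the newspaper.
- nut1_center (a point): Centre (half-way up) of one of five alike dried areca nuts: brown, round with a flat underside, 30 mm across at its widest (12 mm up), 26 mm tall, 12 g, standing on the newspaper.
- nut2_center (a point): Centre (half-way up) of one of five alike dried areca nuts: brown, round with a flat underside, 30 mm across at its widest (12 mm up), 26 mm tall, 12 g, standing on the newspaper.
- nut3_center (a point): Centre (half-way up) of one of five alike dried areca nuts: brown, round with a flat underside, 30 mm across at its widest (12 mm up), 26 mm tall, 12 g, standing on the newspaper.
- nut4_center (a point): Centre (half-way up) of one of five alike dried areca nuts: brown, round with a flat underside, 30 mm across at its widest (12 mm up), 26 mm tall, 12 g, standing on the newspaper.
Things that resemble listed ones, but are neither listed nor needed, are in the scene too. Leave any blue or purple look-alike of the lid alone.

How it is judged:
By the outcome, as a careful person would: the job done as asked, in the order asked, and still so for the second after the job is handed in, while the arm keeps its last pose, push and grip.
It also fails if it takes over 72 s, if anything falls off the work surface, if the arm or the gripper's body presses on something with over 40 N, if the wrist force passes 120 N, or if a joint passes its speed limit or range.

## Working session

There is one attempt and no reset: what is moved stays moved. The work goes in short steps, Python scripts to look and compute and a tool call to move; the robot and the scene stay as the last step left them, time stands still between calls to the robot, and variables do not carry over. Pictures are saved under pics/ and viewed, on a budget of 10 in all, crops included, one or two more only if the job needs it, and the job is handed in when it is done.

Besides the shell and the picture viewer there is one more tool, called as name(argument=value, ...) on one line, values as JSON. send_rows: Moves the arm, as the interface text tells. Its arguments: {"type":"object","properties":{"series":{"type":"array"},"grip_force":{"type":"number"}},"required":["series"]}

```bash
mkdir -p pics
python3 - <<'E'
from cell import env
import cv2,json
o=env.get_obs(); print(o)
for n in ("top","scene"):
    cv2.imwrite(f"pics/{n}0.png",env.read_camera(n)); c=env.calibration(n); print(n,c)
E
```

```text
{'time_s': 0.0, 'qpos': array([-66.05749207,  18.43961256,  -4.01401485,  83.17402996,
         1.29712259,  78.54119854,  -3.25911268]), 'joint_velocities': array([ 0.03819222, -0.02697473, -0.10865655, -0.02230258,  0.05980913,
        0.02256616, -0.00137391]), 'effort': array([ 4.83170794e-06, -4.91280627e+01, -4.03932156e-01, -3.12527525e+01,
       -6.40359591e-02,  4.34924173e-02,  1.37326665e-04]), 'tool_pos': array([0.25523925, 0.59719284, 0.2214627 ]), 'tool_rot': array([-1.79890513e+02,  8.28732214e-03,  1.56867102e+02]), 'force': array([-0.08742797,  0.57104733,  0.07149818]), 'wrist_torque': array([-0.03617409,  0.02045031,  0.03400426]), 'grip_width': 0.08729406448627412}
top {'fx': 439.6141174207796, 'fy': 439.6141174207796, 'cx': 312.74922095921016, 'cy': 241.9517136340584, 'cam_to_world': array([[ 0.0183576 , -0.99876644,  0.0461368 ,  0.52599486],
       [-0.99982271, -0.01853124, -0.00333858,  0.06387288],
       [ 0.00418944, -0.04606733, -0.99892955,  1.03216566],
       [ 0.        ,  0.        ,  0.        ,  1.        ]])}
scene {'fx': 562.8380434709055, 'fy': 562.8380434709055, 'cx': 323.67222707444387, 'cy': 231.82795782785195, 'cam_to_world': array([[ 0.61556151,  0.67930988, -0.39952737,  1.01234735],
       [ 0.78808039, -0.53293931,  0.30806653, -0.28602272],
       [-0.0036512 , -0.50449359, -0.86340772,  0.99595364],
       [ 0.        ,  0.        ,  0.        ,  1.        ]])}
```

View pics/top0.png

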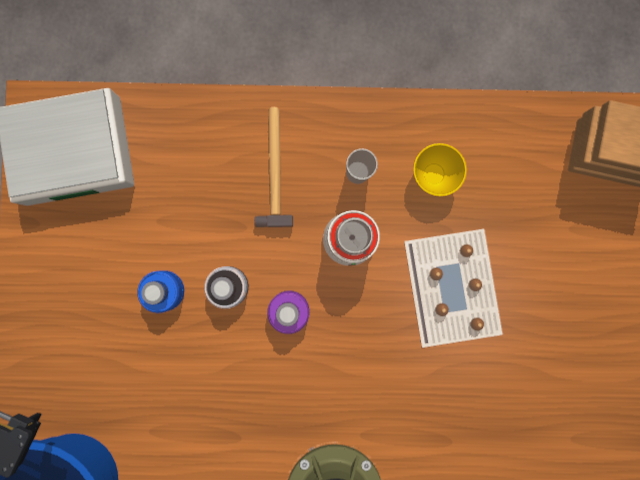

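View pics/scene0.png

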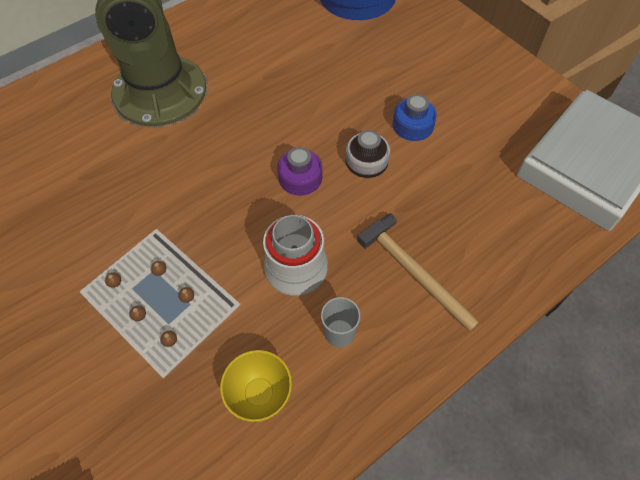

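The top picture shows lid candidates at (226,288) black-banded with a clear dome, (160,292) blue and (288,313) purple. I choose the one at (226,288). The nuts are at (467,250), (436,273), (475,285), (442,310) and (477,324), and the bowl is at about (353,236). In the scene picture the lid is at (368,153), between the purple one (300,170) and the blue one (414,117).

```bash
cat > h.py <<'E'
from cell import env
import numpy as np, cv2
from scipy.spatial.transform import Rotation as R
def ray(n,px,C=None):
    c=C or env.calibration(n); T=np.array(c["cam_to_world"])
    v=np.array([(px[0]-c["cx"])/c["fx"],(px[1]-c["cy"])/c["fy"]])
    if n=="wrist":
        r=np.linalg.norm(v); d=np.r_[v/r*np.sin(r) if r>0 else v,np.cos(r)]
    else: d=np.r_[v,1.]
    return T[:3,3],T[:3,:3]@d
def at(n,px,z,C=None):
    o,d=ray(n,px,C); return o+d*(z-o[2])/d[2]
def proj(n,P,C=None):
    c=C or env.calibration(n); T=np.array(c["cam_to_world"]); q=T[:3,:3].T@(np.array(P)-T[:3,3])
    if n=="wrist":
        r=np.hypot(*q[:2]); a=np.arctan2(r,q[2]); v=q[:2]/r*a
    else: v=q[:2]/q[2]
    return np.array([c["cx"]+c["fx"]*v[0],c["cy"]+c["fy"]*v[1]])
def local(target,yaw=None):
    "shift in cm along tool axes to bring TCP to target, and the turn"
    o=env.get_obs(); r=R.from_euler("xyz",o["tool_rot"],degrees=True)
    t=r.inv().apply(np.array(target)-o["tool_pos"])*100
    print("travel",t.round(2),end=" ")
    if yaw is not None:
        g=R.from_euler("xyz",[180,0,yaw],degrees=True); print("dr",(r.inv()*g).as_rotvec(degrees=True).round(1),end="")
    print()
E
python3 - <<'E'
from h import *
for p in [(467,250),(436,273),(475,285),(442,310),(477,324)]: print("nut",p,at("top",p,.018).round(4))
print("bowl",at("top",(353.5,236),.14).round(4))
print("lid grip",at("top",(222,289),.075).round(4),"scene",at("scene",(369,141),.075).round(4))
print("bowl scene",at("scene",(293.5,233),.14).round(4))
print("tumbler",at("top",(362,163),.09)[:2],"basket",at("top",(440,169),.055)[:2],"purple",at("top",(288,315),.075)[:2],"blue",at("top",(153,293),.075)[:2])
print("hammer head",at("top",(274,221),.02)[:2])
a=cv2.imread("pics/top0.png");b=cv2.imread("pics/scene0.png")
f=lambda i,x,y,w,h:cv2.resize(i[y:y+h,x:x+w],(400,300),interpolation=cv2.INTER_CUBIC)
cv2.imwrite("pics/crop1.png",np.vstack([np.hstack([f(a,176,250,100,75),f(b,318,115,100,75)]),np.hstack([f(a,313,200,80,60),f(a,395,240,120,90)])]))
E
```

```text
nut (467, 250) [ 0.5608 -0.2963  0.018 ]
nut (436, 273) [ 0.5065 -0.2248  0.018 ]
nut (475, 285) [ 0.4806 -0.3149  0.018 ]
nut (442, 310) [ 0.422  -0.2391  0.018 ]
nut (477, 324) [ 0.3915 -0.3196  0.018 ]
bowl [ 0.5809 -0.0217  0.14  ]
lid grip [0.4645 0.2554 0.075 ] scene [0.4713 0.2526 0.075 ]
bowl scene [ 0.5854 -0.0239  0.14  ]
tumbler [ 0.74252374 -0.04271684] basket [ 0.74035434 -0.22202323] purple [0.411099   0.11128319] blue [0.45318308 0.40440019]
hammer head [0.61950566 0.15083975]
```

View pics/crop1.png

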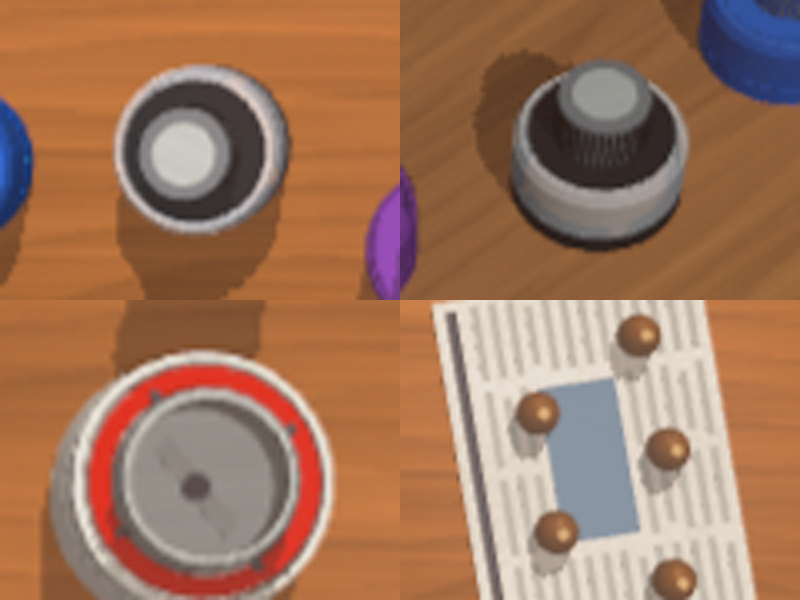

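The crop confirms the pick: the lid at (222,288) in the top picture is clear with a black band and a grey grip. The bowl mouth is at about (354.4,235.6), with pins visible near (344,219), (371,225), (365,252) and (337,246). The five nuts stand free of each other.

Run:
```python
from h import *
print("bowl",at("top",(354.4,235.6),.14),"pins",np.mean([at("top",p,.1265) for p in [(344.4,219.4),(371.2,225.4),(365,252.4),(337.4,246)]],axis=0))
p=at("top",(344.4,219.4),.1265)-at("top",(365,252.4),.1265);print("pin angle",np.degrees(np.arctan2(p[1],p[0])))
print("lid",at("top",(221.75,288.5),.075),at("scene",(368.75,138.3),.075))
local([.48,.2,.23],90)
```

```text
bowl [ 0.58170152 -0.02356564  0.14      ] pins [ 0.58217593 -0.02510475  0.1265    ]
pin angle 32.81507514028289
lid [0.46557673 0.25599728 0.075     ] [0.46545671 0.25689337 0.075     ]
travel [-36.28 -27.7   -0.79] dr [-0.1  0.1 66.9]
```

send_rows(series=[{"travel": [-36.3,-27.7,-0.8],"dr": [0,0,66.9],"claw": 6},{"travel": [-36.3,-27.7,-0.8],"dr": [0,0,66.9],"claw": 6},{"travel": [-36.3,-27.7,-0.8],"dr": [0,0,66.9],"claw": 6},{"travel": [-36.3,-27.7,-0.8],"dr": [0,0,66.9],"claw": 6},{"travel": [-36.3,-27.7,-0.8],"dr": [0,0,66.9],"claw": 6},{"travel": [-36.3,-27.7,-0.8],"dr": [0,0,66.9],"claw": 6},{"travel": [-36.3,-27.7,-0.8],"dr": [0,0,66.9],"claw": 6},{"travel": [-36.3,-27.7,-0.8],"dr": [0,0,66.9],"claw": 6},{"travel": [-36.3,-27.7,-0.8],"dr": [0,0,66.9],"claw": 6},{"travel": [-36.3,-27.7,-0.8],"dr": [0,0,66.9],"claw": 6},{"travel": [-36.3,-27.7,-0.8],"dr": [0,0,66.9],"claw": 6},{"travel": [-36.3,-27.7,-0.8],"dr": [0,0,66.9],"claw": 6}])

```text
time_s: 1.1
tool_pos: [0.4846, 0.1905, 0.2309]
tool_rot: [179.8, 0.2, 89.2]
force: [-0.0, -0.4, 0.9]
grip_width: 0.0602
```

send_rows(series=[{"travel": [-41.5,2.2,0],"dr": [0,0,0.8],"claw": 5.5},{"travel": [-41.5,2.2,0],"dr": [0,0,0.8],"claw": 5.5},{"travel": [-41.5,2.2,0],"dr": [0,0,0.8],"claw": 5.5},{"travel": [-41.5,2.2,0],"dr": [0,0,0.8],"claw": 5.5},{"travel": [-41.5,2.2,0],"dr": [0,0,0.8],"claw": 5.5},{"travel": [-41.5,2.2,0],"dr": [0,0,0.8],"claw": 5.5},{"travel": [-41.5,2.2,0],"dr": [0,0,0.8],"claw": 5.5},{"travel": [-41.5,2.2,0],"dr": [0,0,0.8],"claw": 5.5},{"travel": [-41.5,2.2,11],"dr": [0,0,0.8],"claw": 5.5},{"travel": [-41.5,2.2,11],"dr": [0,0,0.8],"claw": 5.5},{"travel": [-41.5,2.2,11],"dr": [0,0,0.8],"claw": 5.5},{"travel": [-41.5,2.2,11],"dr": [0,0,0.8],"claw": 5.5}])

```text
time_s: 2.1
tool_pos: [0.4982, -0.2178, 0.1158]
tool_rot: [-179.6, 0.1, 88.9]
force: [-2.2, 0.9, 0.1]
grip_width: 0.0553
```

Run:
```python
from h import *
c=env.calibration("wrist"); im=env.read_camera("wrist"); o=env.get_obs()
print(o["tool_pos"],o["tool_rot"],c)
for n,p in dict(A=(.5608,-.2963,.018),B=(.5065,-.2248,.018),C=(.4806,-.3149,.018),D=(.422,-.2391,.018)).items(): print(n,proj("wrist",p,c).round(1))
cv2.imwrite("pics/w1.png",im)
```

```text
[ 0.49797009 -0.21767619  0.11560492] [-1.79525335e+02  7.61948032e-02  8.88664790e+01] {'fx': 371.64829954431775, 'fy': 371.64829954431775, 'cx': 319.0297919450459, 'cy': 239.49530444977228, 'cam_to_world': array([[ 0.99978347, -0.01728665, -0.01158415,  0.50030029],
       [-0.01958122, -0.96993395, -0.2425793 , -0.15209412],
       [-0.00704248,  0.2427536 , -0.97006242,  0.27735651],
       [ 0.        ,  0.        ,  0.        ,  1.        ]])}
A [400.5 334.4]
B [332.1 249.8]
C [300.9 356.9]
D [220.1 269.6]
```

View pics/w1.png

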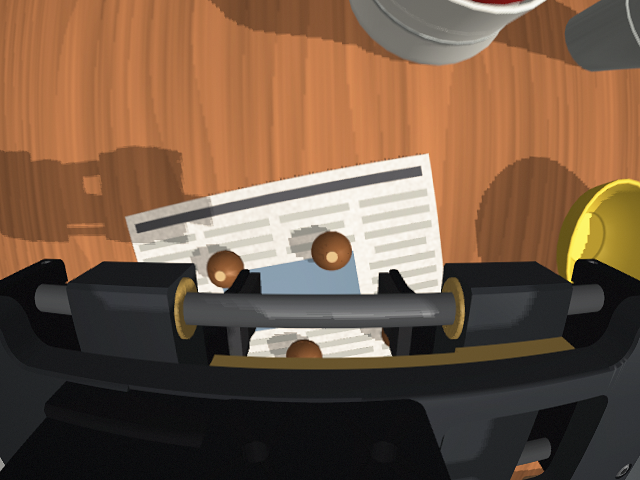

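The wrist picture shows nut B at (332,251), where I predicted (332,250), so the position is good. Nut D is at (226,269) and C at about (304,350).

send_rows(series=[{"travel": [-0.8,0.85,3],"dr": [0,0,-1.1],"claw": 5.5},{"travel": [-0.8,0.85,5.5],"dr": [0,0,-1.1],"claw": 5.5},{"travel": [-0.8,0.85,5.5],"dr": [0,0,-1.1],"claw": 5.5},{"travel": [-0.8,0.85,5.5],"dr": [0,0,-1.1],"claw": 5.5}])

```text
time_s: 2.48
tool_pos: [0.5099, -0.2216, 0.0652]
tool_rot: [-179.9, -0.0, 90.3]
force: [0.7, -0.9, 0.4]
grip_width: 0.0547
```

send_rows(series=[{"travel": [-0.3,-0.25,2],"dr": [0,0,0],"claw": 5.5},{"travel": [-0.3,-0.25,4],"dr": [0,0,0],"claw": 5.5},{"travel": [-0.3,-0.25,5.4],"dr": [0,0,0],"claw": 5.5},{"travel": [-0.3,-0.25,5.4],"dr": [0,0,0],"claw": 5.5},{"travel": [-0.3,-0.25,5.4],"dr": [0,0,0],"claw": 5.5}])

```text
time_s: 2.9
tool_pos: [0.509, -0.2254, 0.0131]
tool_rot: [179.9, -0.0, 90.3]
force: [0.3, 0.7, 0.8]
grip_width: 0.0548
```

send_rows(series=[{"travel": [0,-0.1,0.6],"dr": [0,0,0],"claw": 5.5},{"travel": [0,-0.1,0.6],"dr": [0,0,0],"claw": 2},{"travel": [0,-0.1,0.6],"dr": [0,0,0],"claw": 2},{"travel": [0,-0.1,0.6],"dr": [0,0,0],"claw": 2},{"travel": [0,-0.1,0.6],"dr": [0,0,0],"claw": 2},{"travel": [0,-0.1,0.6],"dr": [0,0,0],"claw": 2},{"travel": [0,-0.1,0.6],"dr": [0,0,0],"claw": 2}], grip_force=12)

```text
time_s: 3.48
tool_pos: [0.5073, -0.2258, 0.0058]
tool_rot: [180.0, -0.0, 90.3]
force: [0.1, 0.6, 1.3]
grip_width: 0.0286
```

send_rows(series=[{"travel": [0,0,-4],"dr": [0,0,0],"claw": 2},{"travel": [0,0,-8],"dr": [0,0,0],"claw": 2},{"travel": [0,0,-12],"dr": [0,0,0],"claw": 2},{"travel": [3,1.2,-14.5],"dr": [0,0,0],"claw": 2},{"travel": [6.5,2.4,-16],"dr": [0,0,0],"claw": 2},{"travel": [10,3.8,-16],"dr": [0,0,0],"claw": 2},{"travel": [13.5,5,-16],"dr": [0,0,0],"claw": 2},{"travel": [17,6.4,-16],"dr": [0,0,0],"claw": 2},{"travel": [20.1,7.5,-16],"dr": [0,0,0],"claw": 2},{"travel": [20.1,7.5,-16],"dr": [0,0,0],"claw": 2},{"travel": [20.1,7.5,-16],"dr": [0,0,0],"claw": 2}])

```text
time_s: 4.4
tool_pos: [0.5814, -0.0215, 0.1651]
tool_rot: [-180.0, 0.0, 90.6]
force: [-0.5, -0.3, 0.1]
grip_width: 0.0287
```

Run:
```python
from h import *
c=env.calibration("wrist"); im=env.read_camera("wrist"); o=env.get_obs()
print(o["tool_pos"],o["tool_rot"],o["force"],o["joint_velocities"].round(1))
t=np.array([.582,-.0245,.14]); print(proj("wrist",t,c), [proj("wrist",t+.0355*np.array([np.cos(a),np.sin(a),0]),c).round() for a in (0,1.57,3.14,4.71)])
cv2.imwrite("pics/w2.png",im)
```

```text
[ 0.58098201 -0.02411487  0.16528183] [-1.79962324e+02  5.03327719e-02  9.03571352e+01] [ 0.39039075 -1.12356917 -0.05959231] [ 1.6 -0.8  2.   0.7  0.3  0.  -0.1]
[320.71269792 279.59956925] [array([386., 280.]), array([322., 214.]), array([255., 278.]), array([320., 338.])]
```

View pics/w2.png

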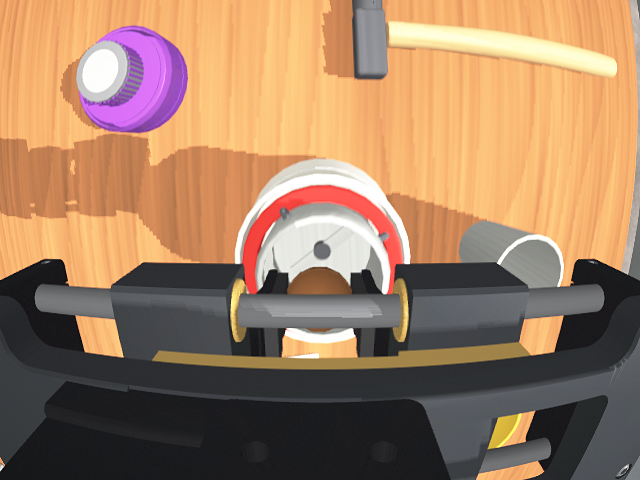

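The picture shows nut B held, and the bowl mouth centred at about (323,276), close to the predicted (321,280). I'll lower and release.

send_rows(series=[{"travel": [0,0.1,1.2],"dr": [0,0,0],"claw": 2},{"travel": [0,0.1,2.2],"dr": [0,0,0],"claw": 2},{"travel": [0,0.1,2.2],"dr": [0,0,0],"claw": 2},{"travel": [0,0.1,2.2],"dr": [0,0,0],"claw": 4.5},{"travel": [0,0.1,2.2],"dr": [0,0,0],"claw": 4.5},{"travel": [0,0.1,2.2],"dr": [0,0,0],"claw": 4.5},{"travel": [0,0.1,1],"dr": [0,0,0],"claw": 5.5},{"travel": [0,0.1,-2],"dr": [0,0,0],"claw": 5.5},{"travel": [0,0.1,-4],"dr": [0,0,0],"claw": 5.5}])

```text
time_s: 5.2
tool_pos: [0.5826, -0.0246, 0.2083]
tool_rot: [179.9, -0.0, 90.2]
force: [1.0, -0.3, 0.8]
grip_width: 0.0527
```

Run:
```python
from h import *
print(env.get_obs()["tool_pos"])
local([.5608,-.297,.08],90);local([.4806,-.3155,.08],90)
```

```text
[ 0.5825847  -0.02464922  0.2082507 ]
travel [-27.23  -2.32  12.82] dr [ 0.1 -0.   0.2]
travel [-29.04 -10.34  12.81] dr [ 0.1 -0.   0.2]
```

send_rows(series=[{"travel": [-4,-0.3,0],"dr": [0,0,0.2],"claw": 5.5},{"travel": [-8,-0.7,0],"dr": [0,0,0.2],"claw": 5.5},{"travel": [-12,-1,0.5],"dr": [0,0,0.2],"claw": 5.5},{"travel": [-15.5,-1.3,2],"dr": [0,0,0.2],"claw": 5.5},{"travel": [-19,-1.6,4],"dr": [0,0,0.2],"claw": 5.5},{"travel": [-22.5,-1.9,6],"dr": [0,0,0.2],"claw": 5.5},{"travel": [-25,-2.2,9],"dr": [0,0,0.2],"claw": 5.5},{"travel": [-27.2,-2.3,12],"dr": [0,0,0.2],"claw": 5.5},{"travel": [-27.2,-2.3,15],"dr": [0,0,0.2],"claw": 5.5},{"travel": [-27.2,-2.3,15],"dr": [0,0,0.2],"claw": 5.5},{"travel": [-27.2,-2.3,15],"dr": [0,0,0.2],"claw": 5.5}])

```text
time_s: 6.12
tool_pos: [0.56, -0.2957, 0.0552]
tool_rot: [-179.9, -0.1, 90.1]
force: [0.1, -0.0, 0.5]
grip_width: 0.055
```

Run:
```python
from h import *
print(env.get_obs()["tool_pos"])
local([.5608,-.297,.006],90)
```

```text
[ 0.55995432 -0.2956967   0.05524424]
travel [-0.14  0.1   4.92] dr [-0.1 -0.1  0.1]
```

send_rows(series=[{"travel": [-0.1,0.1,2],"dr": [0,0,0],"claw": 5.5},{"travel": [-0.1,0.1,4],"dr": [0,0,0],"claw": 5.5},{"travel": [-0.1,0.1,4.8],"dr": [0,0,0],"claw": 5.5},{"travel": [-0.1,0.1,4.8],"dr": [0,0,0],"claw": 5.5},{"travel": [-0.1,0.1,4.8],"dr": [0,0,0],"claw": 2},{"travel": [-0.1,0.1,4.8],"dr": [0,0,0],"claw": 2},{"travel": [-0.1,0.1,4.8],"dr": [0,0,0],"claw": 2},{"travel": [-0.1,0.1,4.8],"dr": [0,0,0],"claw": 2},{"travel": [-0.1,0.1,4.8],"dr": [0,0,0],"claw": 2},{"travel": [-0.1,0.1,4.8],"dr": [0,0,0],"claw": 2}])

```text
time_s: 6.95
tool_pos: [0.5618, -0.2977, 0.0084]
tool_rot: [179.9, 0.0, 90.1]
force: [0.1, 1.0, 4.5]
grip_width: 0.0289
```

send_rows(series=[{"travel": [0,0,-4],"dr": [0,0,0],"claw": 2},{"travel": [0,0,-8],"dr": [0,0,0],"claw": 2},{"travel": [1,0,-12],"dr": [0,0,0],"claw": 2},{"travel": [4,0.3,-14.5],"dr": [0,0,0],"claw": 2},{"travel": [8,0.6,-15.7],"dr": [0,0,0],"claw": 2},{"travel": [12,0.9,-15.7],"dr": [0,0,0],"claw": 2},{"travel": [16,1.2,-15.7],"dr": [0,0,0],"claw": 2},{"travel": [20,1.5,-15.7],"dr": [0,0,0],"claw": 2},{"travel": [24,1.8,-15.7],"dr": [0,0,0],"claw": 2},{"travel": [27.3,2.1,-15.7],"dr": [0,0,0],"claw": 2},{"travel": [27.3,2.1,-15.7],"dr": [0,0,0],"claw": 2},{"travel": [27.3,2.1,-15.7],"dr": [0,0,0],"claw": 2}])

```text
time_s: 7.95
tool_pos: [0.5821, -0.0214, 0.1644]
tool_rot: [-180.0, -0.0, 90.4]
force: [-0.3, -1.4, 0.0]
grip_width: 0.0284
```

send_rows(series=[{"travel": [0.8,0.05,1.2],"dr": [0,0,0],"claw": 2},{"travel": [0.8,0.05,2.2],"dr": [0,0,0],"claw": 2},{"travel": [0.8,0.05,2.2],"dr": [0,0,0],"claw": 2},{"travel": [0.8,0.05,2.2],"dr": [0,0,0],"claw": 4.5},{"travel": [0.8,0.05,2.2],"dr": [0,0,0],"claw": 4.5},{"travel": [0.8,0.05,2.2],"dr": [0,0,0],"claw": 4.5},{"travel": [0.8,0.05,1],"dr": [0,0,0],"claw": 5.5},{"travel": [0.8,0.05,-2],"dr": [0,0,0],"claw": 5.5},{"travel": [0.8,0.05,-4],"dr": [0,0,0],"claw": 5.5}])

```text
time_s: 8.7
tool_pos: [0.583, -0.0169, 0.2072]
tool_rot: [179.9, -0.0, 90.0]
force: [1.3, -0.1, 0.6]
grip_width: 0.053
```

Run:
```python
from h import *
print(env.get_obs()["tool_pos"])
local([.4806,-.3155,.055],90)
```

```text
[ 0.58299351 -0.0169408   0.20720741]
travel [-29.85 -10.28  15.2 ] dr [ 0.1 -0.   0. ]
```

send_rows(series=[{"travel": [-4,-1.2,0],"dr": [0,0,0],"claw": 5.5},{"travel": [-7.8,-2.6,0],"dr": [0,0,0],"claw": 5.5},{"travel": [-11.5,-4,0.5],"dr": [0,0,0],"claw": 5.5},{"travel": [-15,-5.2,2],"dr": [0,0,0],"claw": 5.5},{"travel": [-18,-6.4,4],"dr": [0,0,0],"claw": 5.5},{"travel": [-21.5,-7.5,6],"dr": [0,0,0],"claw": 5.5},{"travel": [-24.5,-8.6,8],"dr": [0,0,0],"claw": 5.5},{"travel": [-27.5,-9.6,10.5],"dr": [0,0,0],"claw": 5.5},{"travel": [-29.9,-10.3,13],"dr": [0,0,0],"claw": 5.5},{"travel": [-29.9,-10.3,15],"dr": [0,0,0],"claw": 5.5},{"travel": [-29.9,-10.3,15],"dr": [0,0,0],"claw": 5.5},{"travel": [-29.9,-10.3,15],"dr": [0,0,0],"claw": 5.5}])

```text
time_s: 9.7
tool_pos: [0.4799, -0.3153, 0.0548]
tool_rot: [-180.0, -0.0, 90.0]
force: [-0.2, 0.6, 0.5]
grip_width: 0.0552
```

Run:
```python
from h import *
print(env.get_obs()["tool_pos"])
local([.4806,-.3155,.007],90)
```

```text
[ 0.47987695 -0.31534278  0.0548191 ]
travel [-0.02  0.08  4.78] dr [-0. -0.  0.]
```

send_rows(series=[{"travel": [0,0.1,2],"dr": [0,0,0],"claw": 5.5},{"travel": [0,0.1,4],"dr": [0,0,0],"claw": 5.5},{"travel": [0,0.1,4.7],"dr": [0,0,0],"claw": 5.5},{"travel": [0,0.1,4.7],"dr": [0,0,0],"claw": 5.5},{"travel": [0,0.1,4.7],"dr": [0,0,0],"claw": 2},{"travel": [0,0.1,4.7],"dr": [0,0,0],"claw": 2},{"travel": [0,0.1,4.7],"dr": [0,0,0],"claw": 2},{"travel": [0,0.1,4.7],"dr": [0,0,0],"claw": 2},{"travel": [0,0.1,4.7],"dr": [0,0,0],"claw": 2},{"travel": [0,0.1,4.7],"dr": [0,0,0],"claw": 2}])

```text
time_s: 10.53
tool_pos: [0.4814, -0.3158, 0.0082]
tool_rot: [179.9, 0.0, 90.1]
force: [-0.1, 0.2, 3.4]
grip_width: 0.0284
```

send_rows(series=[{"travel": [0,0,-4],"dr": [0,0,0],"claw": 2},{"travel": [0,0,-8],"dr": [0,0,0],"claw": 2},{"travel": [1,0.4,-12],"dr": [0,0,0],"claw": 2},{"travel": [4.5,1.6,-14],"dr": [0,0,0],"claw": 2},{"travel": [8,2.9,-15.7],"dr": [0,0,0],"claw": 2},{"travel": [11.7,4.2,-15.7],"dr": [0,0,0],"claw": 2},{"travel": [15.5,5.5,-15.7],"dr": [0,0,0],"claw": 2},{"travel": [19,6.8,-15.7],"dr": [0,0,0],"claw": 2},{"travel": [22.5,8,-15.7],"dr": [0,0,0],"claw": 2},{"travel": [26,9.3,-15.7],"dr": [0,0,0],"claw": 2},{"travel": [28.3,10.1,-15.7],"dr": [0,0,0],"claw": 2},{"travel": [28.3,10.1,-15.7],"dr": [0,0,0],"claw": 2}])

```text
time_s: 11.53
tool_pos: [0.5831, -0.0243, 0.164]
tool_rot: [180.0, -0.2, 90.6]
force: [0.3, 0.7, -0.4]
grip_width: 0.0289
```

send_rows(series=[{"travel": [0,0,0],"dr": [0,0,0],"claw": 2},{"travel": [0,0,1.2],"dr": [0,0,0],"claw": 2},{"travel": [0,0,2.2],"dr": [0,0,0],"claw": 2},{"travel": [0,0,2.2],"dr": [0,0,0],"claw": 2}])

```text
time_s: 11.87
tool_pos: [0.5793, -0.0342, 0.1397]
tool_rot: [-179.7, 0.0, 89.9]
force: [-1.0, -0.4, -0.3]
grip_width: 0.0287
```

send_rows(series=[{"travel": [0.1,0.3,-0.5],"dr": [0,0,0],"claw": 2},{"travel": [0.1,0.3,-0.5],"dr": [0,0,0],"claw": 2},{"travel": [0.1,0.3,-0.5],"dr": [0,0,0],"claw": 4.5},{"travel": [0.1,0.3,-0.5],"dr": [0,0,0],"claw": 4.5},{"travel": [0.1,0.3,-0.5],"dr": [0,0,0],"claw": 4.5},{"travel": [0.1,0.3,-2],"dr": [0,0,0],"claw": 5.5},{"travel": [0.1,0.3,-5.5],"dr": [0,0,0],"claw": 8},{"travel": [0.1,0.3,-8],"dr": [0,0,0],"claw": 8}])

```text
time_s: 12.53
tool_pos: [0.5845, -0.0316, 0.2241]
tool_rot: [180.0, 0.0, 90.1]
force: [0.7, -0.5, 1.1]
grip_width: 0.0574
```

Run:
```python
from h import *
local([.4655,.2565,.20],90);local([.4655,.2565,.20],150);local([.4655,.2565,.20],30)
print(env.get_obs()["tool_pos"])
print(env.get_obs()["qpos"])
```

```text
travel [ 28.82 -11.87   2.4 ] dr [0.  0.  0.1]
travel [ 28.82 -11.87   2.4 ] dr [ -0.    0.  -59.9]
travel [ 28.82 -11.87   2.4 ] dr [ 0.   0.  60.1]
[ 0.58448329 -0.03160399  0.2240615 ]
[-34.01722262  12.02613163  40.01345806  93.88602499  -7.8964927
  76.96363943   7.21721299]
```

send_rows(series=[{"travel": [28.8,-11.9,2.4],"dr": [0,0,0],"claw": 8},{"travel": [28.8,-11.9,2.4],"dr": [0,0,0],"claw": 8},{"travel": [28.8,-11.9,2.4],"dr": [0,0,0],"claw": 8},{"travel": [28.8,-11.9,2.4],"dr": [0,0,0],"claw": 8},{"travel": [28.8,-11.9,2.4],"dr": [0,0,0],"claw": 8},{"travel": [28.8,-11.9,2.4],"dr": [0,0,0],"claw": 8},{"travel": [28.8,-11.9,2.4],"dr": [0,0,0],"claw": 8},{"travel": [28.8,-11.9,2.4],"dr": [0,0,0],"claw": 8},{"travel": [28.8,-11.9,8],"dr": [0,0,0],"claw": 8},{"travel": [28.8,-11.9,11],"dr": [0,0,0],"claw": 8},{"travel": [28.8,-11.9,11],"dr": [0,0,0],"claw": 8},{"travel": [28.8,-11.9,11],"dr": [0,0,0],"claw": 8}])

```text
time_s: 13.53
tool_pos: [0.4636, 0.2551, 0.1109]
tool_rot: [-179.8, 0.2, 90.0]
force: [0.0, 0.4, 0.4]
grip_width: 0.0804
```

Run:
```python
from h import *
c=env.calibration("wrist"); im=env.read_camera("wrist"); t=env.read_camera("top"); o=env.get_obs()
print(o["tool_pos"],o["tool_rot"])
print(proj("wrist",(.4655,.2565,.075),c))
local([.4655,.2565,.048],90)
a=cv2.resize(t[200:275,313:413],(400,300),interpolation=cv2.INTER_CUBIC)
b=cv2.resize(im[150:390,160:480],(400,300))
d=cv2.resize(t[225:350,385:510],(400,300),interpolation=cv2.INTER_CUBIC)
cv2.imwrite("pics/c3.png",np.vstack([np.hstack([a,b]),np.hstack([d,d*0])]))
```

```text
[0.46667121 0.25659474 0.11460951] [ 1.79873482e+02 -8.21672563e-02  9.00075714e+01]
[323.25679814 265.3713898 ]
travel [-0.02 -0.13  6.66] dr [ 0.1 -0.1  0. ]
```

View pics/c3.png

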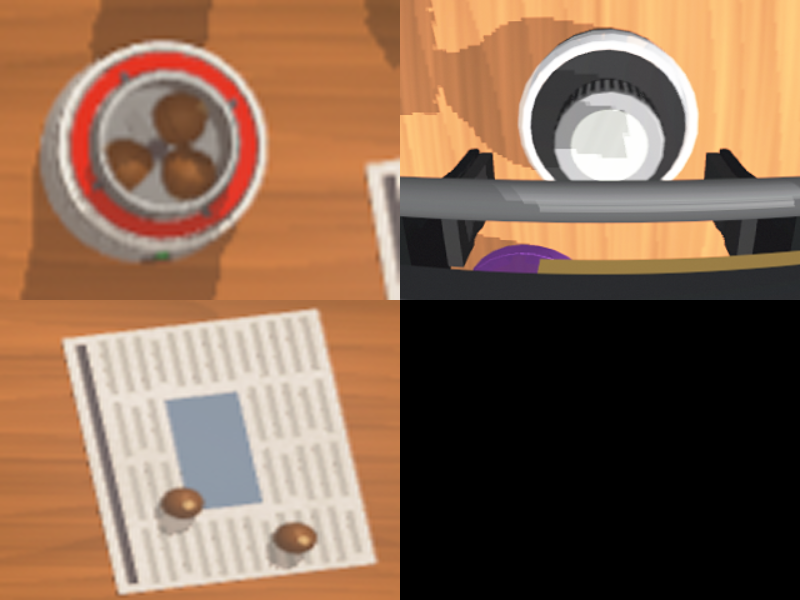

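The crops show three nuts in the bowl, two left on the newspaper, and the lid's grip just below the open fingers.

Run:
```python
from h import *
o=env.get_obs(); c=env.calibration("wrist"); im=env.read_camera("wrist"); print(o["tool_pos"],o["joint_velocities"].round(1).max())
g=cv2.cvtColor(im,cv2.COLOR_BGR2GRAY)
roi=im[200:292,250:400].astype(int); m=((roi.min(2)>170)&(np.ptp(roi,axis=2)<25)).astype(np.uint8)
# disc top: project candidate circle of 50 mm at z .075 and score edge contrast
best=[]
gg=cv2.GaussianBlur(g,(3,3),0).astype(float)
def samp(P,r,z):
    a=np.radians(np.arange(20,161,5)); out=[]
    for t in a:
        u=proj("wrist",(P[0]+r*np.cos(t),P[1]+r*np.sin(t),z),c); out.append(cv2.getRectSubPix(gg.astype(np.float32),(1,1),tuple(map(float,u)))[0,0])
    return np.array(out)
for dx in np.arange(-6,6.1,1):
    for dy in np.arange(-6,6.1,1):
        P=(.4655+dx/1e3,.2565+dy/1e3)
        best.append((np.median(samp(P,.0465,.045)-samp(P,.0485,.045)),P))
        
# outer rim brightness is ambiguous; report grip edge
b2=[]
for dx in np.arange(-6,6.1,1):
    for dy in np.arange(-6,6.1,1):
        P=(.4655+dx/1e3,.2565+dy/1e3); b2.append((np.mean(np.clip(samp(P,.0235,.075)-samp(P,.0265,.075),-20,40)),P))
for b in sorted(b2,reverse=True)[:6]: print("grip",b)
cv2.imwrite("pics/c4.png",cv2.resize(im[170:300,240:420],None,fx=4,fy=4,interpolation=cv2.INTER_CUBIC))
u=proj("wrist",(.4655,.2565,.075),c); print(u,(u-[240,170])*4)
```

```text
[0.46667121 0.25659474 0.11460951] 0.1
grip (np.float32(40.0), (np.float64(0.4685), np.float64(0.2565)))
grip (np.float32(40.0), (np.float64(0.4685), np.float64(0.2555)))
grip (np.float32(40.0), (np.float64(0.4675), np.float64(0.2565)))
grip (np.float32(40.0), (np.float64(0.4675), np.float64(0.2555)))
grip (np.float32(40.0), (np.float64(0.4675), np.float64(0.2545)))
grip (np.float32(40.0), (np.float64(0.4665), np.float64(0.2565)))
[317.35052511 266.1625444 ] [309.40210046 384.65017759]
```

View pics/c4.png

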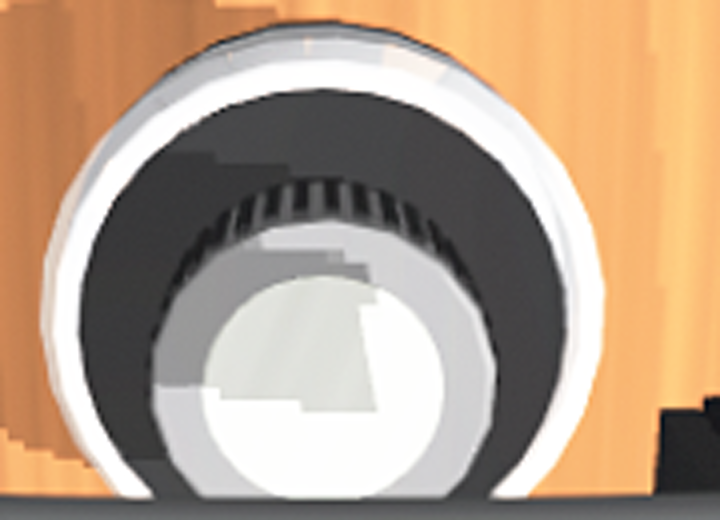

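The crop shows the grip's top centred at (324,388) against the predicted (309,385), so the lid is at about (0.4675, 0.256).

send_rows(series=[{"travel": [0,0.1,2],"dr": [0,0,0],"claw": 8},{"travel": [0,0.1,4],"dr": [0,0,0],"claw": 8},{"travel": [0,0.1,5.5],"dr": [0,0,0],"claw": 8},{"travel": [0,0.1,6.4],"dr": [0,0,0],"claw": 8},{"travel": [0,0.1,6.4],"dr": [0,0,0],"claw": 8},{"travel": [0,0.1,6.4],"dr": [0,0,0],"claw": 8}])

```text
time_s: 14.18
tool_pos: [0.4673, 0.2568, 0.05]
tool_rot: [179.9, -0.1, 90.0]
force: [-0.2, 0.4, 0.0]
grip_width: 0.0799
```

send_rows(series=[{"travel": [0,0,0.1],"dr": [0,0,0],"claw": 4},{"travel": [0,0,0.1],"dr": [0,0,0],"claw": 4},{"travel": [0,0,0.1],"dr": [0,0,0],"claw": 4},{"travel": [0,0,0.1],"dr": [0,0,0],"claw": 4},{"travel": [0,0,0.1],"dr": [0,0,0],"claw": 4},{"travel": [0,0,0.1],"dr": [0,0,0],"claw": 4},{"travel": [0,0,0.1],"dr": [0,0,0],"claw": 4}], grip_force=40)

```text
time_s: 14.77
tool_pos: [0.4665, 0.2565, 0.0479]
tool_rot: [180.0, -0.0, 90.1]
force: [0.2, -0.2, 1.5]
grip_width: 0.0495
```

send_rows(series=[{"travel": [0,0,-3],"dr": [0,0,0],"claw": 4},{"travel": [0,0,-7],"dr": [0,0,0],"claw": 4},{"travel": [0,0,-11],"dr": [0,0,0],"claw": 4},{"travel": [0,0,-15],"dr": [0,0,0],"claw": 4},{"travel": [-2,0.8,-18],"dr": [0,0,0],"claw": 4},{"travel": [-6,2.4,-18],"dr": [0,0,0],"claw": 4},{"travel": [-10,4.1,-18],"dr": [0,0,0],"claw": 4},{"travel": [-14,5.8,-18],"dr": [0,0,0],"claw": 4},{"travel": [-18,7.5,-18],"dr": [0,0,0],"claw": 4},{"travel": [-22,9.1,-18],"dr": [0,0,0],"claw": 4},{"travel": [-25.5,10.5,-18],"dr": [0,0,0],"claw": 4},{"travel": [-28.1,11.6,-18],"dr": [0,0,0],"claw": 4}])

```text
time_s: 15.77
tool_pos: [0.5827, -0.0286, 0.2274]
tool_rot: [-180.0, 0.1, 89.9]
force: [0.6, -0.5, -1.6]
grip_width: 0.0493
```

send_rows(series=[{"travel": [0,0,0],"dr": [0,0,0],"claw": 4},{"travel": [0,0,0],"dr": [0,0,0],"claw": 4},{"travel": [0,0,0],"dr": [0,0,0],"claw": 4},{"travel": [0,0,0],"dr": [0,0,0],"claw": 4}])

```text
time_s: 16.1
tool_pos: [0.5821, -0.0225, 0.227]
tool_rot: [-179.9, -0.1, 90.2]
force: [-0.6, 0.4, -1.9]
grip_width: 0.0494
```

Run:
```python
from h import *
o=env.get_obs(); c=env.calibration("wrist"); im=env.read_camera("wrist"); t=env.read_camera("top")
print(o["tool_pos"],o["tool_rot"],o["force"],o["grip_width"],o["qpos"].round(0),o["joint_velocities"].round(1).max())
local([.5825,-.0245,.20],90)
b=cv2.resize(im[60:360,120:520],(800,600))
cv2.imwrite("pics/w5.png",b)
T=np.array([.5825,-.0245,0])
for r,z in ((.040,.117),(.049,.117),(.0355,.14),(.055,.1)): print(r,z,[((proj("wrist",T+[r*np.cos(a),r*np.sin(a),z],c)-[120,60])*2).round() for a in (.2,1.57,2.9)])
```

```text
[ 0.58210774 -0.02250771  0.22703751] [-1.79935931e+02 -5.66833461e-02  9.02105445e+01] [-0.58140797  0.44406904 -1.85177888] 0.04943418730303704 [-36.  12.  41.  94.  -8.  77.   7.] 0.3
travel [-0.19  0.02  2.73] dr [-0.  -0.   0.2]
0.04 0.117 [array([504., 339.]), array([401., 253.]), array([297., 334.])]
0.049 0.117 [array([528., 335.]), array([401., 229.]), array([274., 328.])]
0.0355 0.14 [array([501., 356.]), array([401., 273.]), array([301., 351.])]
0.055 0.1 [array([535., 323.]), array([401., 210.]), array([266., 316.])]
```

View pics/w5.png

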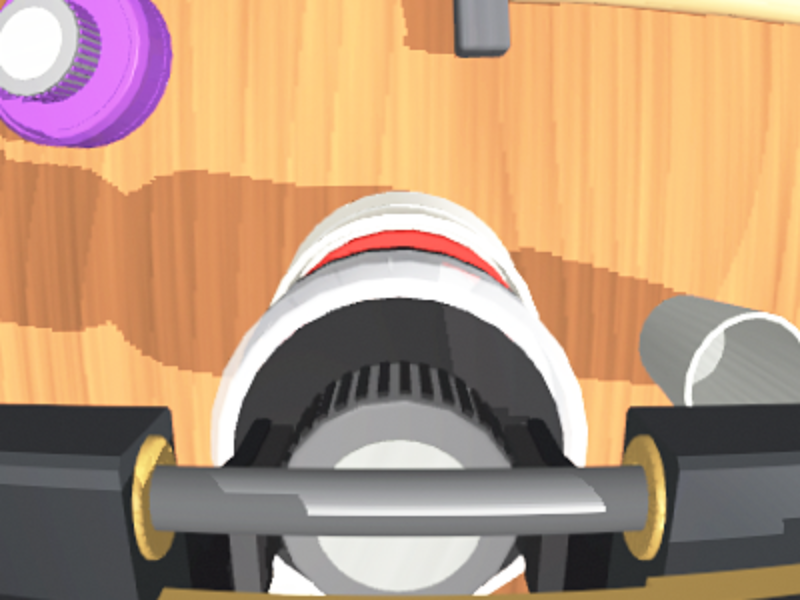

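The picture shows the red ring's far edge at (401,230), matching the predicted (401,229). The lid is held centred over the bowl, and the tumbler and hammer are clear.

send_rows(series=[{"travel": [-0.2,0,1.5],"dr": [0,0,0],"claw": 4},{"travel": [-0.2,0,2.8],"dr": [0,0,0],"claw": 4},{"travel": [-0.2,0,3.4],"dr": [0,0,0],"claw": 4},{"travel": [-0.2,0,3.8],"dr": [0,0,0],"claw": 4},{"travel": [-0.2,0,4.1],"dr": [0,0,0],"claw": 4},{"travel": [-0.2,0,4.4],"dr": [0,0,0],"claw": 4},{"travel": [-0.2,0,4.6],"dr": [0,0,0],"claw": 4},{"travel": [-0.2,0,4.6],"dr": [0,0,0],"claw": 4}])

```text
time_s: 16.87
tool_pos: [0.583, -0.0259, 0.1817]
tool_rot: [180.0, -0.0, 90.1]
force: [0.8, 0.1, -1.7]
grip_width: 0.0491
```

send_rows(series=[{"travel": [0,0,0.2],"dr": [0,0,0],"claw": 4},{"travel": [0,0,0.4],"dr": [0,0,0],"claw": 4},{"travel": [0,0,0.6],"dr": [0,0,0],"claw": 4},{"travel": [0,0,0.8],"dr": [0,0,0],"claw": 4},{"travel": [0,0,0.9],"dr": [0,0,0],"claw": 4},{"travel": [0,0,0.9],"dr": [0,0,0],"claw": 4}])

```text
time_s: 17.37
tool_pos: [0.5832, -0.0253, 0.1741]
tool_rot: [179.9, -0.1, 90.1]
force: [-1.1, 3.8, 7.7]
grip_width: 0.0497
```

send_rows(series=[{"travel": [0.05,0,0],"dr": [0,0,4],"claw": 4},{"travel": [0.05,0,0],"dr": [0,0,8],"claw": 4},{"travel": [0.05,0,0],"dr": [0,0,12],"claw": 4},{"travel": [0.05,0,0],"dr": [0,0,16],"claw": 4},{"travel": [0.05,0,0],"dr": [0,0,20],"claw": 4},{"travel": [0.05,0,0],"dr": [0,0,24],"claw": 4},{"travel": [0.05,0,0],"dr": [0,0,24],"claw": 4}])

```text
time_s: 17.95
tool_pos: [0.5836, -0.0253, 0.1741]
tool_rot: [179.9, -0.1, 65.9]
force: [0.6, 3.5, 5.9]
grip_width: 0.0495
```

```bash
python3 -c "
from h import *
o=env.get_obs();print(o['force'],o['wrist_torque'],o['qpos'].round(1))"
```

```text
[0.60805444 3.52451672 5.8586342 ] [ 0.65873187  0.13030996 -0.20717498] [-37.8  14.5  44.1  98.1 -10.7  71.5 -15.2]
```

send_rows(series=[{"travel": [0.05,0,0],"dr": [0,0,4],"claw": 4},{"travel": [0.05,0,0],"dr": [0,0,8],"claw": 4},{"travel": [0.05,0,0],"dr": [0,0,12],"claw": 4},{"travel": [0.05,0,0],"dr": [0,0,16],"claw": 4},{"travel": [0.05,0,0],"dr": [0,0,20],"claw": 4},{"travel": [0.05,0,0],"dr": [0,0,24],"claw": 4},{"travel": [0.05,0,0],"dr": [0,0,24],"claw": 4}])

```text
time_s: 18.53
tool_pos: [0.5838, -0.0253, 0.1741]
tool_rot: [179.9, -0.1, 41.9]
force: [-0.3, 2.2, 6.1]
grip_width: 0.0493
```

```bash
python3 -c "
from h import *
o=env.get_obs();print(o['force'],o['wrist_torque'],o['qpos'].round(1))"
```

```text
[-0.30319031  2.19821065  6.11731592] [ 0.49660614  0.18500071 -0.18103696] [-40.7  15.3  47.8  98.1 -11.9  71.7 -38.2]
```

send_rows(series=[{"travel": [0.05,0,0],"dr": [0,0,4],"claw": 4},{"travel": [0.05,0,0],"dr": [0,0,8],"claw": 4},{"travel": [0.05,0,0],"dr": [0,0,12],"claw": 4},{"travel": [0.05,0,0],"dr": [0,0,16],"claw": 4},{"travel": [0.05,0,0],"dr": [0,0,20],"claw": 4},{"travel": [0.05,0,0],"dr": [0,0,24],"claw": 4},{"travel": [0.05,0,0],"dr": [0,0,24],"claw": 4}])

```text
time_s: 19.12
tool_pos: [0.5842, -0.0256, 0.1741]
tool_rot: [180.0, -0.1, 17.9]
force: [0.4, 1.2, 6.3]
grip_width: 0.0492
```

```bash
python3 -c "
from h import *
o=env.get_obs();print(o['force'],o['wrist_torque'],o['qpos'].round(1))"
```

```text
[0.40088484 1.18541899 6.27692326] [ 0.26634206  0.11843166 -0.17154668] [-43.7  16.3  51.8  98.2 -13.4  71.9 -61. ]
```

send_rows(series=[{"travel": [0,-0.05,0],"dr": [0,0,4],"claw": 4},{"travel": [0,-0.05,0],"dr": [0,0,8],"claw": 4},{"travel": [0,-0.05,0],"dr": [0,0,12],"claw": 4},{"travel": [0,-0.05,0],"dr": [0,0,16],"claw": 4},{"travel": [0,-0.05,0],"dr": [0,0,20],"claw": 4},{"travel": [0,-0.05,0],"dr": [0,0,24],"claw": 4},{"travel": [0,-0.05,0],"dr": [0,0,24],"claw": 4}])

```text
time_s: 19.7
tool_pos: [0.5839, -0.0256, 0.1741]
tool_rot: [180.0, -0.1, -6.1]
force: [-0.4, 0.4, 6.7]
grip_width: 0.0495
```

```bash
python3 -c "
from h import *
o=env.get_obs();print(o['force'],o['wrist_torque'],o['qpos'].round(1))"
```

```text
[-0.37968038  0.3608533   6.69611504] [ 0.1241791   0.2598241  -0.19346185] [-47.   17.5  56.2  98.3 -15.2  72.2 -83.5]
```

I turned 96° with no drop, so the window was probably skipped at that speed. I'll turn back slower with more push.

send_rows(series=[{"travel": [0,-0.05,0.15],"dr": [0,0,-2],"claw": 4},{"travel": [0,-0.05,0.15],"dr": [0,0,-4],"claw": 4},{"travel": [0,-0.05,0.15],"dr": [0,0,-6],"claw": 4},{"travel": [0,-0.05,0.15],"dr": [0,0,-8],"claw": 4},{"travel": [0,-0.05,0.15],"dr": [0,0,-10],"claw": 4},{"travel": [0,-0.05,0.15],"dr": [0,0,-12],"claw": 4},{"travel": [0,-0.05,0.15],"dr": [0,0,-14],"claw": 4},{"travel": [0,-0.05,0.15],"dr": [0,0,-16],"claw": 4},{"travel": [0,-0.05,0.15],"dr": [0,0,-18],"claw": 4},{"travel": [0,-0.05,0.15],"dr": [0,0,-20],"claw": 4},{"travel": [0,-0.05,0.15],"dr": [0,0,-22],"claw": 4},{"travel": [0,-0.05,0.15],"dr": [0,0,-24],"claw": 4}])

```text
time_s: 20.7
tool_pos: [0.585, -0.0248, 0.174]
tool_rot: [180.0, -0.3, 18.1]
force: [-1.0, 1.3, 12.5]
grip_width: 0.0492
```

Run:
```python
from h import *
o=env.get_obs();print(o['force'],o['wrist_torque'],o['qpos'].round(1))
c=env.calibration("wrist");cv2.imwrite("pics/w6.png",np.hstack([cv2.resize(env.read_camera("wrist")[120:360,160:480],(400,300)),cv2.resize(env.read_camera("scene")[150:300,200:400],(400,300),interpolation=cv2.INTER_CUBIC)]))
```

```text
[-0.96921047  1.32609545 12.54777414] [ 0.40797112  0.26113747 -0.33930165] [-43.7  16.3  51.7  98.2 -13.4  71.8 -60.8]
```

View pics/w6.png

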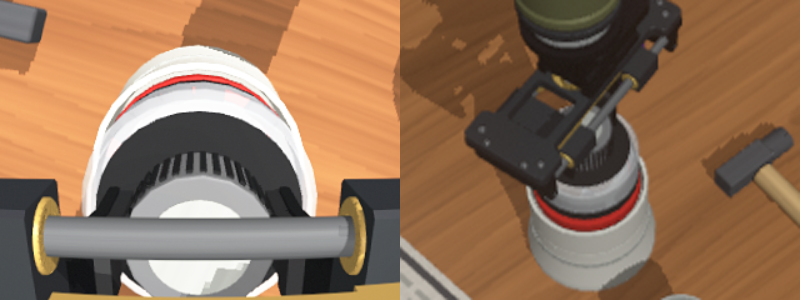

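The picture shows the lid sitting level over the bowl, still on the pins, with the red ring visible below it. I'll keep turning slowly and correct x.

send_rows(series=[{"travel": [-0.15,-0.05,0],"dr": [0,0,-2],"claw": 4},{"travel": [-0.15,-0.05,0],"dr": [0,0,-4],"claw": 4},{"travel": [-0.15,-0.05,0],"dr": [0,0,-6],"claw": 4},{"travel": [-0.15,-0.05,0],"dr": [0,0,-8],"claw": 4},{"travel": [-0.15,-0.05,0],"dr": [0,0,-10],"claw": 4},{"travel": [-0.15,-0.05,0],"dr": [0,0,-12],"claw": 4},{"travel": [-0.15,-0.05,0],"dr": [0,0,-14],"claw": 4},{"travel": [-0.15,-0.05,0],"dr": [0,0,-16],"claw": 4},{"travel": [-0.15,-0.05,0],"dr": [0,0,-18],"claw": 4},{"travel": [-0.15,-0.05,0],"dr": [0,0,-20],"claw": 4},{"travel": [-0.15,-0.05,0],"dr": [0,0,-22],"claw": 4},{"travel": [-0.15,-0.05,0],"dr": [0,0,-24],"claw": 4}])

```text
time_s: 21.8
tool_pos: [0.5834, -0.0247, 0.1739]
tool_rot: [179.8, -0.2, 42.1]
force: [0.6, 1.9, 11.4]
grip_width: 0.0495
```

```bash
python3 -c "
from h import *
o=env.get_obs();print(o['force'],o['wrist_torque'],o['qpos'].round(1))"
```

```text
[ 0.60599568  1.88634525 11.41218566] [ 0.39167904  0.25036179 -0.29137422] [-40.7  15.1  47.7  98.3 -11.8  71.5 -38.2]
```

send_rows(series=[{"travel": [0,0,0],"dr": [0,0,-2],"claw": 4},{"travel": [0,0,0],"dr": [0,0,-4],"claw": 4},{"travel": [0,0,0],"dr": [0,0,-6],"claw": 4},{"travel": [0,0,0],"dr": [0,0,-8],"claw": 4},{"travel": [0,0,0],"dr": [0,0,-10],"claw": 4},{"travel": [0,0,0],"dr": [0,0,-12],"claw": 4},{"travel": [0,0,0],"dr": [0,0,-14],"claw": 4},{"travel": [0,0,0],"dr": [0,0,-16],"claw": 4},{"travel": [0,0,0],"dr": [0,0,-18],"claw": 4},{"travel": [0,0,0],"dr": [0,0,-20],"claw": 4},{"travel": [0,0,0],"dr": [0,0,-22],"claw": 4},{"travel": [0,0,0],"dr": [0,0,-24],"claw": 4}])

```text
time_s: 22.8
tool_pos: [0.5824, -0.0246, 0.1718]
tool_rot: [179.9, -0.1, 66.0]
force: [-0.1, 0.3, 4.1]
grip_width: 0.0495
```

```bash
python3 -c "
from h import *
o=env.get_obs();print(o['force'],o['wrist_torque'],o['qpos'].round(1))"
```

```text
[-0.10760382  0.32743946  4.10722621] [ 0.2990126  -0.00439369 -0.96642965] [-37.8  14.5  44.   98.4 -10.6  71.3 -15.3]
```

It dropped: z is 2 mm lower and the turning torque jumped. I'll ease the turn and go down.

send_rows(series=[{"travel": [0,0,0],"dr": [0,0,2],"claw": 4},{"travel": [0,0,0.2],"dr": [0,0,3],"claw": 4},{"travel": [0,0,0.4],"dr": [0,0,3],"claw": 4},{"travel": [0,0,0.6],"dr": [0,0,3],"claw": 4},{"travel": [0,0,0.7],"dr": [0,0,3],"claw": 4},{"travel": [0,0,0.7],"dr": [0,0,3],"claw": 4}])

```text
time_s: 23.3
tool_pos: [0.5827, -0.024, 0.1647]
tool_rot: [179.9, -0.1, 63.1]
force: [4.7, 2.3, 2.2]
grip_width: 0.0492
```

```bash
python3 -c "
from h import *
o=env.get_obs();print(o['force'],o['wrist_torque'],o['tool_pos'])"
```

```text
[4.67573023 2.32160859 2.19699499] [ 0.3677939  -1.18746456 -0.02801361] [ 0.58271348 -0.02397584  0.16467821]
```

send_rows(series=[{"travel": [0.02,0.05,0.2],"dr": [0,0,0],"claw": 4},{"travel": [0.02,0.05,0.35],"dr": [0,0,0],"claw": 4},{"travel": [0.02,0.05,0.5],"dr": [0,0,0],"claw": 4},{"travel": [0.02,0.05,0.6],"dr": [0,0,0],"claw": 4},{"travel": [0.02,0.05,0.7],"dr": [0,0,0],"claw": 4},{"travel": [0.02,0.05,0.7],"dr": [0,0,0],"claw": 4},{"travel": [0.02,0.05,0.7],"dr": [0,0,0],"claw": 4}])

```text
time_s: 23.88
tool_pos: [0.5834, -0.0233, 0.1606]
tool_rot: [179.9, -0.2, 63.1]
force: [-0.3, 3.3, 19.9]
grip_width: 0.0492
```

```bash
python3 -c "
from h import *
o=env.get_obs();print(o['force'],o['wrist_torque'],o['tool_pos'])"
```

```text
[-0.28667456  3.29139703 19.91615934] [ 0.77646286  0.70453988 -0.10561599] [ 0.58336631 -0.02327389  0.16058577]
```

send_rows(series=[{"travel": [0,0,0.1],"dr": [0,0,0],"claw": 4},{"travel": [0,0,0.1],"dr": [0,0,0],"claw": 4},{"travel": [0,0,0.1],"dr": [0,0,0],"claw": 4},{"travel": [0,0,0.1],"dr": [0,0,0],"claw": 4},{"travel": [0,0,0.1],"dr": [0,0,0],"claw": 4},{"travel": [0,0,0.1],"dr": [0,0,0],"claw": 4},{"travel": [0,0,0.1],"dr": [0,0,0],"claw": 4},{"travel": [0,0,0.1],"dr": [0,0,0],"claw": 4}])

```text
time_s: 24.55
tool_pos: [0.5835, -0.0233, 0.1605]
tool_rot: [179.9, -0.3, 63.1]
force: [-2.7, 3.3, 23.9]
grip_width: 0.0493
```

Run:
```python
from h import *
o=env.get_obs();print(o['time_s'],o['force'],o['wrist_torque'],o['tool_pos'],o['tool_rot'],o['grip_width'])
t=env.read_camera("top");s=env.read_camera("scene")
cv2.imwrite("pics/f.png",np.hstack([cv2.resize(t[90:390,240:540],(400,400)),cv2.resize(s[150:300,220:370],(400,400),interpolation=cv2.INTER_CUBIC)]))
```

```text
24.55 [-2.68794085  3.34765932 23.91117236] [ 0.79931524  1.05877132 -0.03949854] [ 0.58349072 -0.02330974  0.16046126] [179.90713581  -0.25090616  63.12536138] 0.04931572245656098
```

View pics/f.png

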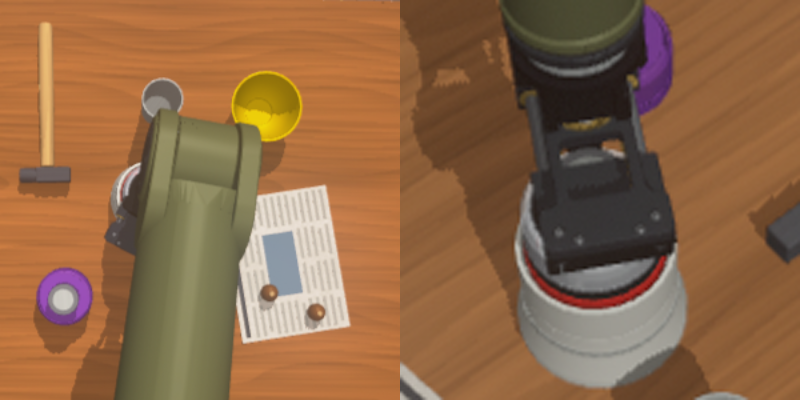

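The picture shows the lid seated on the red ring, two nuts on the paper, and the hammer, tumbler and basket where they were. Adding 4 N moved the lid only 0.1 mm, so it is against the stop. I'm handing in.

```bash
python3 -c "
from cell import env
print(env.sign_off()); o=env.get_obs(); print(o['tool_pos'],o['force'])"
```

```text
the job is handed in; nothing more can be done
None
the job is handed in; nothing more can be done
```

The job is done and handed in at about 24.6 s: three nuts are in the bowl and the lid is held pressed fully home. The other two nuts are still on the newspaper, and the hammer, basket and tumbler look unmoved in the last picture.

- **Turning the lid:** the first turn, 96° one way, passed the keyways without a drop, probably because it was too fast. Turning back slowly with more push found them. The lid dropped, and the turning torque jumped to about 1 N m before I eased it off.
- **Last checks:** the tool ended 13.6 mm below its height with the lid on the pins, and 13.5 mm is expected when pressed home. The upward force was about 24 N, and the last 4 N of push moved it only 0.1 mm, so it is on the stop.
- **Unexplained:** the wrist torque about the vertical kept the same sign in both turning directions, so I relied on the height and the jump rather than on it. About 3–4 N of sideways force remained at the end. The sign-off gives no verdict.

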